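# Find the rocking corner of an equipment plate and shim it

### The arm

A 6-joint arm with a two-finger parallel gripper is mounted at the origin on the work surface; the furniture and walls round the work are solid. World frame = base frame: x ahead of the robot, y to its left, z up, the work surface at z = 0. Lengths are in mm, angles in rad, forces in N, time in s.
With the tool pointing down it reaches from about 350 to 875 mm from the base axis. Payload 4.2 kg.
Tool frame: the origin (TCP) lies on the mounting face of the last link; the fingertips stand 182 mm ahead of it and the grasp point (between the pads) lies 164 mm ahead of it (ctrl.tcp_to_grasp is the distance from the TCP to the grasp point, in mm); z points along the fingers, y is the line along which they close (so a half turn about z gives the same grasp; the last joint's range is limited). The gripper opens to 87 mm and grips with 3 to 60 N. Pads are 19 mm wide; open, the fingers measure 117 mm over their backs; the gripper's body (75 mm by 190 mm) begins 51 mm behind the grasp point.
Start: joints at [0.259, 0.385, 0.008, 0, -1.194, -0.259], TCP at [624.98, 0.025, 404.75] pointing down, gripper open.
Joint ranges: [-3.14, 3.14], [-1.21, 2.06], [-1.07, 1.41], [-3.16, 2.05], [-2.99, -0.16], [-3.1, 3.1]. Speed limits (rad/s): [2.79, 2.79, 3.14, 3.14, 3.14, 3.14].

### API

Orientations are given as [roll, pitch, yaw] about the fixed x, y, z axes, in that order (R = Rz(yaw) Ry(pitch) Rx(roll)).
In Python, from workcell import ctrl gives the robot as it stands. The module is installed in compiled form; this text tells all that it offers.
- The arm moves only by the shell command python3 -m crank 'ROWS' [FORCE]. ROWS is JSON, a list of rows, each a list of 3 entries, a list of its own where there are three numbers: the shift along the world's x, y, z in m, then the turn, a rotation vector about the world's x, y, z in degrees, then the opening in per cent of the stroke, from 0 (shut) to 100 (fully open). A call has 1 to 20 rows; each row is the pose to reach, as a shift and turn from the pose commanded when the call began; what a row does not reach only later rows make up. A row lasts 1/10 s, in which the tool goes at most 50 mm and 8.59 degrees, less where a joint would pass 70% of its speed; a pose out of reach is approached as far as the arm can. A call with a gripper value outside its range is refused whole. The fingers move at their own pace and stop on an object; FORCE is the grip in N (left out, the last holds). Time passes only in rows, so rows that repeat a pose let the fingers close. It gives the time, the measured TCP pose, the force, the opening and the grip force at its end, in the units of the state.
- ctrl.state(): the state, without advancing time (a new reading comes with each control period).
- ctrl.snapshot(name): name is "scene" or "side" or "wrist"; returns (picture, depth): 420x560x3 uint8, red, green, blue; 420x560 float32, mm along the optical axis (not along the pixel's ray), 0 where there is no reading.
- ctrl.get_calibration(name): a dict with "fov_y" (degrees; the focal length in pixels is half the picture's height over the tangent of half this angle, whatever the lens; pixels are square), "cx", "cy" (the principal point, pixels), "D" ([k1, k2, p1, p2, k3] as OpenCV has them; the pictures are not rectified), "extrinsics" (4x4, takes a point from world to camera coordinates); the wrist camera has in their place "mount" (4x4, takes a point from camera to tool coordinates, whose origin is the TCP and whose axes are the flange's). Camera axes: x right, y down, z forward; pixel columns grow to the right and rows downward; lengths in mm; the calibration is good to about 2 mm. A picture is of the moment at which its call begins: read the wrist's pose just before it. get_calibration takes no time and is no camera call.
- ctrl.close_job(): hands the job in; it is judged then, once.
Trained networks look in the newest picture that a camera, given by its name, has taken for a name from the list of things; names that differ only in an ending like _2 or _b are one class to them, and where a whole thing is asked for, a point or a joint stands for the part that bears it (a point fixed in the world has none). Each returns a list of dicts, best first, with "p" (0 to 1); they miss things now and then, are a little off and sometimes report something else, mostly with a low value. They report only what shows in the picture. A call takes as long as a camera call.
- ctrl.outline_of(camera, query): "region" (420x560 bool, what is visible of it).
- ctrl.spot_point(camera, query): "point" ([x, y, z] in mm, in the coordinates of the camera as it stood for that picture, good to about 4 mm: a listed point, or the origin of a listed thing).
The state is a dict: "time": time; "qpos": joint angles; "qd": joint speeds; "joint_torque": joint torques, N m; "position": TCP position; "tcp_rot": TCP orientation; "ft_force": force on the tool from outside, world axes, zero at the start; "torque": the same for the moment, N m; "finger_gap": finger opening in mm; "gripper_force": force on a finger pad.
Only numpy, scipy, OpenCV 4.12 (cv2) and the standard library are available. Lean on these libraries where they do the work, as an engineer would, in place of code of your own. Each camera call takes 0.05 s, during which the arm holds its last target. There are 200 camera calls.

### The job

One corner of the aluminium plate rocks. With all blue keys still up, press the black dots at the plate's corners with the closed fingertips until you find the one that gives, pushing that corner right down; then press the blue shim key beside that corner fully flat, leaving the other three keys up and the plate level. Only press: lift nothing, and do not disturb the cutters, tape roll or mug.

Things in the scene. Friction and masses are not known exactly. Their poses are not given: they have to be found in the camera images.
- plate: Loose square aluminium plate, 180 x 180 x 8 mm, 0.9 kg; dark boss (52 mm across, 6 mm high) in its middle, a black dot at each corner. Lies level on four feet, one below each dot. Origin: centre of its underside, 34 mm above the desk; x, y along its sides, z up. 2 mm of sideways play between stops. Three corners are firm, one (any of the four, not to be told by eye) rocks: see the dots.
- frame: Fixed grey levelling frame under the plate, 190 x 290 mm (the 290 mm along its y). Origin on the desk under its centre; its x and y are the plate's. At each corner, outside the plate's +y or -y edge, a black key housing 44 x 44 mm, its rim 42 mm above the desk, holds a blue shim key.
- dot_1 (a point): Centre of the top of the black rubber dot (30 mm across, 2 mm high) at the plate's far left (+x +y) corner: plate frame x +68, y +68 mm, 44 mm above the desk at the start. Press here to feel the corner: a firm one hardly moves; the rocking one gives 5 mm under 2 to 3 N, stops hard, and springs back when released.
- key_1_top (a point): Centre of the top of the square blue shim key (32 x 32 mm) that belongs to dot 1: frame x +68, y +122 mm. 54 mm above the desk when up, 44 mm when flat. Moves with the key.
- key_1 (a joint): Travel of blue key 1 in m: 0 = up, 0.010 = pressed fully flat. It needs about 7 to 12 N straight down and stays where it is left. Pressed flat it lifts the foot under dot 1 by 5 mm: this fills the gap at the rocking corner, but tips the plate out of level at a firm one.
- dot_2 (a point): Centre of the top of the black rubber dot (30 mm across, 2 mm high) at the plate's far right (+x -y) corner: plate frame x +68, y -68 mm, 44 mm above the desk at the start. Press here to feel the corner: a firm one hardly moves; the rocking one gives 5 mm under 2 to 3 N, stops hard, and springs back when released.
- key_2_top (a point): Centre of the top of the square blue shim key (32 x 32 mm) that belongs to dot 2: frame x +68, y -122 mm. 54 mm above the desk when up, 44 mm when flat. Moves with the key.
- key_2 (a joint): Travel of blue key 2 in m: 0 = up, 0.010 = pressed fully flat. It needs about 7 to 12 N straight down and stays where it is left. Pressed flat it lifts the foot under dot 2 by 5 mm: this fills the gap at the rocking corner, but tips the plate out of level at a firm one.
- dot_3 (a point): Centre of the top of the black rubber dot (30 mm across, 2 mm high) at the plate's near left (-x +y) corner: plate frame x -68, y +68 mm, 44 mm above the desk at the start. Press here to feel the corner: a firm one hardly moves; the rocking one gives 5 mm under 2 to 3 N, stops hard, and springs back when released.
- key_3_top (a point): Centre of the top of the square blue shim key (32 x 32 mm) that belongs to dot 3: frame x -68, y +122 mm. 54 mm above the desk when up, 44 mm when flat. Moves with the key.
- key_3 (a joint): Travel of blue key 3 in m: 0 = up, 0.010 = pressed fully flat. It needs about 7 to 12 N straight down and stays where it is left. Pressed flat it lifts the foot under dot 3 by 5 mm: this fills the gap at the rocking corner, but tips the plate out of level at a firm one.
- dot_4 (a point): Centre of the top of the black rubber dot (30 mm across, 2 mm high) at the plate's near right (-x -y) corner: plate frame x -68, y -68 mm, 44 mm above the desk at the start. Press here to feel the corner: a firm one hardly moves; the rocking one gives 5 mm under 2 to 3 N, stops hard, and springs back when released.
- key_4_top (a point): Centre of the top of the square blue shim key (32 x 32 mm) that belongs to dot 4: frame x -68, y -122 mm. 54 mm above the desk when up, 44 mm when flat. Moves with the key.
- key_4 (a joint): Travel of blue key 4 in m: 0 = up, 0.010 = pressed fully flat. It needs about 7 to 12 N straight down and stays where it is left. Pressed flat it lifts the foot under dot 4 by 5 mm: this fills the gap at the rocking corner, but tips the plate out of level at a firm one.
- cutters: Loose small flush cutters with orange handles, 144 mm long, 44 mm wide, 12 mm high, lying on the desk; bystander. Origin at the centre of the underside.
- masking_tape: Loose roll of beige masking tape, 103 mm across, 25 mm high, lying flat; bystander. Origin at its underside's centre.
- mug: Loose white mug with grey spots, 91 mm high, 82 mm across plus handle; bystander. Origin at its underside's centre.

How it is judged (in metres and radians):
On the way, in this order (a step that is already met when the one before it is completed fails the run):
1. the rocking corner is pressed down by the fingers while all four keys are up (plate tilted by more than 0.03 rad) (value of joint each of key_1, key_2, key_3, key_4 below 0.003 m and angle between plate's own z axis and vertical above 0.03 rad and contact force between the fingers and plate above 1 N), for 0.05 s.
2. one key only is pressed flat and the plate is level (((value of joint key_1 above 0.008 m and value of joint each of key_2, key_3, key_4 below 0.003 m) or (value of joint key_2 above 0.008 m and value of joint each of key_1, key_3, key_4 below 0.003 m) or (value of joint key_3 above 0.008 m and value of joint each of key_1, key_2, key_4 below 0.003 m) or (value of joint key_4 above 0.008 m and value of joint each of key_1, key_2, key_3 below 0.003 m)) and angle between plate's own z axis and vertical below 0.012 rad), for 0.2 s.
At the end, for the whole second after the job is handed in: Exactly one blue key is flat (more than 8 of 10 mm down) with the other three up (less than 3 mm down), and the plate lies still in its frame, level within 0.012 rad and at its first height within 2 mm, which only the rocking corner's key allows (all of step 2 and height (world z) of plate between 0.032 and 0.036 m and horizontal distance between plate and frame below 0.006 m and linear speed of plate below 0.01 m/s); the robot touches nothing.
It fails at once if the plate is lifted (its centre more than 8 mm above its place) (height (world z) of plate above 0.042 m).
It fails at once if cutters: moved more than 20 mm (distance of cutters from where it was at the start of the episode above 0.02 m).
It fails at once if masking tape: moved more than 20 mm (distance of masking_tape from where it was at the start of the episode above 0.02 m).
It fails at once if mug: moved more than 20 mm (distance of mug from where it was at the start of the episode above 0.02 m).
It also fails if it takes over 42 s, if anything falls off the work surface, if the arm or the gripper's body presses on something with over 40 N, if the wrist force passes 120 N, or if a joint passes its speed limit or range.

## Working session

There is one attempt and no reset: what is moved stays moved. The work goes in short steps, Python scripts to look and compute and a shell command to move; the robot and the scene stay as the last step left them, time stands still between calls to the robot, and variables do not carry over. Pictures are saved under pics/ and viewed, at most 10 in all, crops included, and the job is handed in when it is done.

```bash
mkdir -p pics; cat > h.py <<'E'
from workcell import ctrl
import numpy as np, cv2
from scipy.spatial.transform import Rotation as R
def shot(cam,name):
    s=ctrl.state(); im,d=ctrl.snapshot(cam); cv2.imwrite(f'pics/{name}.png',im[:,:,::-1]); return s,im,d
def c2w(cam,s,p):
    c=ctrl.get_calibration(cam); p=np.append(p,1)
    if cam=='wrist':
        q=(np.array(c['mount'])@p)[:3]; return R.from_euler('xyz',s['tcp_rot']).apply(q)+s['position']
    return (np.linalg.inv(np.array(c['extrinsics']))@p)[:3]
E
python3 - <<'E'
from h import *
np.set_printoptions(precision=1,suppress=True)
print(ctrl.state())
for cam in ['scene','wrist']:
    s,im,d=shot(cam,cam+'0')
    for q in ['frame','plate','dot_1','key_1_top','mug','cutters','masking_tape']:
        print(cam,q,[(round(r['p'],2),c2w(cam,s,r['point'])) for r in ctrl.spot_point(cam,q)])
E
```

```text
{'time': 0.0, 'qpos': array([ 0.3,  0.4,  0. , -0. , -1.2, -0.3]), 'qd': array([ 0.,  0.,  0., -0., -0.,  0.]), 'joint_torque': array([  0. , -39.1,  18.7,   4.2,   0. ,  -0. ]), 'position': array([624.8,   0. , 403.7]), 'tcp_rot': array([ 3.1, -0. , -1.6]), 'ft_force': array([-0.9,  1. , -0.3]), 'torque': array([-0., -0.,  0.]), 'gripper_force': 0.0, 'finger_gap': 86.86820812734142}
scene frame [(0.71, array([566.5, 111.8,   1.3])), (0.43, array([499.7, -10.1,  52.9]))]
scene plate []
scene dot_1 [(0.94, array([631.7, 186. ,  38.9])), (0.83, array([499. ,  42.1,  41.8])), (0.68, array([636.8,  42.8,  44.6])), (0.66, array([497.2, 175.5,  43.8]))]
scene key_1_top [(0.55, array([628. , 235.5,  52.6]))]
scene mug [(0.94, array([ 426.2, -342.8,   -0.8]))]
scene cutters [(0.67, array([ 406. , -144.9,    0.7]))]
scene masking_tape [(0.66, array([ 567. , -196.9,    0.7]))]
wrist frame []
wrist plate [(0.71, array([564.7, 110.2,  34. ]))]
wrist dot_1 [(0.73, array([493.9,  43.1,  41.5])), (0.66, array([631.2,  40.7,  43. ]))]
wrist key_1_top []
wrist mug []
wrist cutters [(0.91, array([ 404.1, -139.1,   -3.1]))]
wrist masking_tape []
```

View pics/scene0.png

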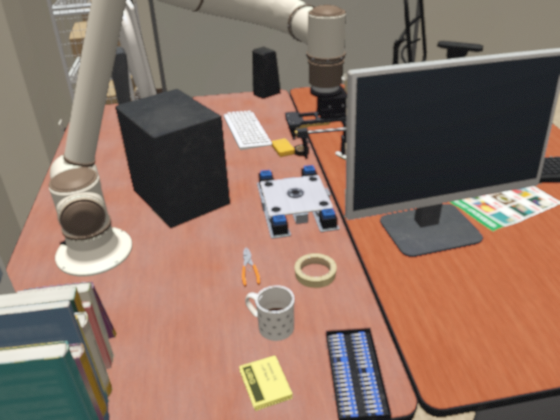

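View pics/wrist0.png

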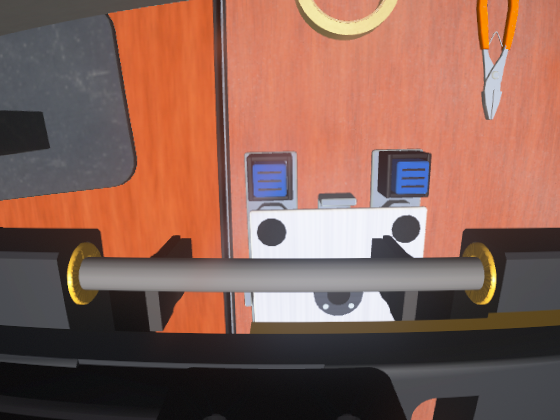

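The plate sits at about (565, 111) mm, nearly axis-aligned. In the scene view its centre is at px (295,195), with a tall black box left of it at px (175,155). The mug, tape and cutters lie well to the −y side. I'll check the clearance to the box and monitor.

```bash
python3 - <<'E'
from h import *
np.set_printoptions(precision=1,suppress=True,linewidth=200)
s,im,d=shot('scene','scene1')
c=ctrl.get_calibration('scene'); f=210/np.tan(np.radians(c['fov_y']/2))
K=np.array([[f,0,c['cx']],[0,f,c['cy']],[0,0,1]])
v,u=np.mgrid[0:420,0:560]
n=cv2.undistortPoints(np.stack([u,v],-1).reshape(-1,1,2).astype(float),K,np.array(c['D']))[:,0]
z=d.ravel(); P=np.c_[n*z[:,None],z,np.ones(len(z))]@np.linalg.inv(np.array(c['extrinsics'])).T
P=P[z>0]; H=np.zeros((14,14))
print('rows x 200..850, cols y -200..450 step 50: max z')
for i in range(14):
    for j in range(14):
        m=(abs(P[:,0]-225-50*i)<25)&(abs(P[:,1]+175-50*j)<25)
        H[i,j]=P[m,2].max() if m.sum()>3 else -1
print(H.round())
m=(P[:,2]>80)&(P[:,0]>200)&(P[:,0]<480)&(P[:,1]>0)&(P[:,1]<500)&(P[:,2]<400)
print(np.percentile(P[m],[1,50,99],axis=0))
E
```

```text
rows x 200..850, cols y -200..450 step 50: max z
[[  6.   5.   3.   4. 292. 297. 298. 296. 295. 296. 296. 294.  -1.  -1.]
 [  3.   4.   5.   6. 616. 615. 297. 297. 296. 295. 295. 293.  -1.  -1.]
 [  3.   5.   4.   5. 614. 608. 297. 297. 296. 296.  -1.  -1.  -1.  -1.]
 [ 13.  12.  10.   6. 609. 608. 296. 296.   3.   4.   5.   5.   5.   6.]
 [ 14.  14.  12.   4.   5. 604. 550.   5.   7.   4.   5.   5.   5.  25.]
 [  4.   3.   5.  57.  53. 597. 546.  47.  60.  41.   5.   8.   7.  27.]
 [ 28.   5.   4. 337. 337. 589. 588.  47.  57.   6.   4.   4.   5.  26.]
 [ 27.  24.   4. 590. 588. 575. 579. 573.  42.   5.   5.   5.  28.  27.]
 [490. 491. 484. 593. 592. 572. 573.  49.  58.  51.   4.  18.  24.  24.]
 [492. 492.   4. 588. 587.  43.  45.  42.  44.   4.   4.   6.  23.   4.]
 [448. 492.   7.   4.   3.   3.   4.   5.   4.   5.   4.   5.   5.   5.]
 [353. 493.  17.  17.   4.  -1.  -1.  -1.  -1.   4.  16.  17.   7.   6.]
 [242. 492.  18.  17.  15.  -1.  -1.  -1.  -1.  -1.  -1.  -1.  -1.  -1.]
 [164. 493.  83.  58.  14.  -1.  -1.  -1.  -1.  -1.  -1.  -1.  -1.  -1.]]
[[201.6  49.4  83.4   1. ]
 [276.1 106.4 231.4   1. ]
 [375.1 331.5 295.7   1. ]]
```

The box (x under 380, 296 mm high) is close to the near corners. I'll shut the fingers, turn the gripper 90° so its long side runs along y, and look again from above the plate.

```bash
python3 -m crank '[[[-0.06,0.11,0],[0,0,90],0],[[-0.06,0.11,0],[0,0,90],0],[[-0.06,0.11,0],[0,0,90],0],[[-0.06,0.11,0],[0,0,90],0],[[-0.06,0.11,0],[0,0,90],0],[[-0.06,0.11,0],[0,0,90],0],[[-0.06,0.11,0],[0,0,90],0],[[-0.06,0.11,0],[0,0,90],0],[[-0.06,0.11,0],[0,0,90],0],[[-0.06,0.11,0],[0,0,90],0],[[-0.06,0.11,0],[0,0,90],0],[[-0.06,0.11,0],[0,0,90],0],[[-0.06,0.11,0],[0,0,90],0]]' 20
python3 - <<'E'
from h import *
np.set_printoptions(precision=1,suppress=True)
s,im,d=shot('wrist','wrist1'); print(s['qpos'],ctrl.get_calibration('wrist')['mount'][:3])
for q in ['frame','plate','dot_1','key_1_top']:
    print(q,[(round(r['p'],2),c2w('wrist',s,r['point'])) for r in ctrl.spot_point('wrist',q)])
E
```

```text
time: 2.15
position: [565.0, 110.0, 404.8]
tcp_rot: [-3.142, -0.0, -0.002]
ft_force: [-0.2, 0.9, 0.5]
finger_gap: 0.9
gripper_force: 0.0
[ 0.5  0.3 -0.1  0.  -1.2  1.1] [[ 0.  -1.  -0.2 64.5]
 [ 1.   0.  -0.   0.8]
 [ 0.  -0.2  1.  20.4]]
frame []
plate [(0.57, array([562.8, 108.7,  34.8]))]
dot_1 [(0.78, array([635.2,  41.4,  44.8])), (0.75, array([629.2, 184.4,  42.1]))]
key_1_top [(0.64, array([628.2, 235.6,  54.1])), (0.59, array([634.3,  -9.8,  53. ]))]
```

View pics/wrist1.png

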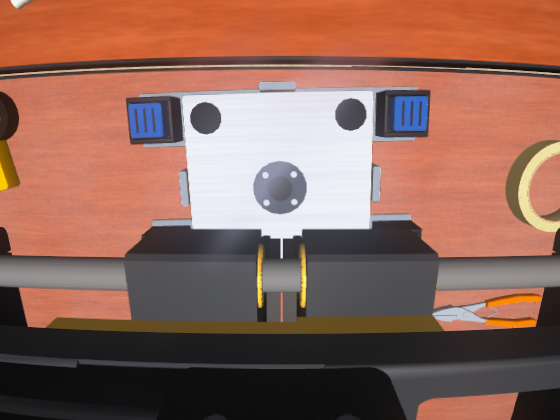

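View: the plate fills px (190–370, 95–230), with the far dots at (205,118) and (350,114), the far keys at (150,118) and (408,113), and all keys up. Frame centre is about (563.5, 111), yaw about 1.4°. I'll press dot 1 gently.

```bash
python3 -m crank '[[[0.065,0.071,-0.05],[0,0,0],0],[[0.065,0.071,-0.1],[0,0,0],0],[[0.065,0.071,-0.14],[0,0,0],0],[[0.065,0.071,-0.16],[0,0,0],0],[[0.065,0.071,-0.165],[0,0,0],0],[[0.065,0.071,-0.17],[0,0,0],0],[[0.065,0.071,-0.174],[0,0,0],0],[[0.065,0.071,-0.176],[0,0,0],0],[[0.065,0.071,-0.178],[0,0,0],0],[[0.065,0.071,-0.178],[0,0,0],0]]'
python3 -m crank '[[[0,0,-0.001],[0,0,0],0],[[0,0,-0.001],[0,0,0],0]]'
python3 -m crank '[[[0,0,-0.001],[0,0,0],0],[[0,0,-0.001],[0,0,0],0]]'
```

```text
time: 3.4
position: [630.0, 180.9, 228.1]
tcp_rot: [-3.141, -0.002, -0.0]
ft_force: [-0.1, 0.2, 0.6]
finger_gap: 0.3
gripper_force: 0.0
time: 3.6
position: [630.2, 181.1, 226.7]
tcp_rot: [-3.141, -0.001, 0.0]
ft_force: [-1.6, -0.3, 2.6]
finger_gap: 0.4
gripper_force: 1.5
time: 3.8
position: [630.2, 181.1, 226.6]
tcp_rot: [3.142, -0.001, 0.001]
ft_force: [-2.7, -0.3, 7.0]
finger_gap: 0.7
gripper_force: 3.8
```

Dot 1 is firm: 7 N and no movement. Next, dot 2.

```bash
python3 -m crank '[[[0,0,0.02],[0,0,0],0],[[0.003,-0.05,0.02],[0,0,0],0],[[0.003,-0.1,0.02],[0,0,0],0],[[0.003,-0.136,0.02],[0,0,0],0],[[0.003,-0.136,0.012],[0,0,0],0],[[0.003,-0.136,0.006],[0,0,0],0],[[0.003,-0.136,0.003],[0,0,0],0],[[0.003,-0.136,0.001],[0,0,0],0],[[0.003,-0.136,0],[0,0,0],0],[[0.003,-0.136,0],[0,0,0],0],[[0.003,-0.136,0],[0,0,0],0]]'
```

```text
time: 4.9
position: [632.8, 46.0, 226.6]
tcp_rot: [3.14, 0.001, 0.003]
ft_force: [-3.4, -2.0, 9.6]
finger_gap: 0.6
gripper_force: 4.8
```

Dot 2 is firm too. Next, dot 4.

```bash
python3 -m crank '[[[0,0,0.02],[0,0,0],0],[[-0.05,-0.002,0.02],[0,0,0],0],[[-0.1,-0.003,0.02],[0,0,0],0],[[-0.136,-0.004,0.02],[0,0,0],0],[[-0.136,-0.004,0.012],[0,0,0],0],[[-0.136,-0.004,0.006],[0,0,0],0],[[-0.136,-0.004,0.003],[0,0,0],0],[[-0.136,-0.004,0.001],[0,0,0],0],[[-0.136,-0.004,0],[0,0,0],0],[[-0.136,-0.004,0],[0,0,0],0],[[-0.136,-0.004,0],[0,0,0],0]]'
```

```text
time: 6.0
position: [497.7, 41.3, 225.1]
tcp_rot: [-3.141, -0.002, 0.0]
ft_force: [-1.1, 2.2, 3.0]
finger_gap: 0.6
gripper_force: 1.7
```

This one looks soft: 1.5 mm lower at only 3 N. I'll push further.

```bash
python3 -m crank '[[[0,0,-0.001],[0,0,0],0],[[0,0,-0.002],[0,0,0],0],[[0,0,-0.003],[0,0,0],0],[[0,0,-0.003],[0,0,0],0]]'
python3 -m crank '[[[0,0,-0.0015],[0,0,0],0],[[0,0,-0.003],[0,0,0],0],[[0,0,-0.003],[0,0,0],0],[[0,0,-0.003],[0,0,0],0]]'
python3 - <<'E'
from h import *
shot('side','side1')
E
```

```text
time: 6.4
position: [497.4, 41.1, 222.2]
tcp_rot: [-3.141, -0.001, 0.0]
ft_force: [-0.0, 1.2, 6.5]
finger_gap: 0.3
gripper_force: 3.1
time: 6.8
position: [497.4, 41.2, 221.7]
tcp_rot: [3.142, -0.002, 0.001]
ft_force: [-6.7, 0.9, 24.0]
finger_gap: 0.4
gripper_force: 11.9
```

View pics/side1.png

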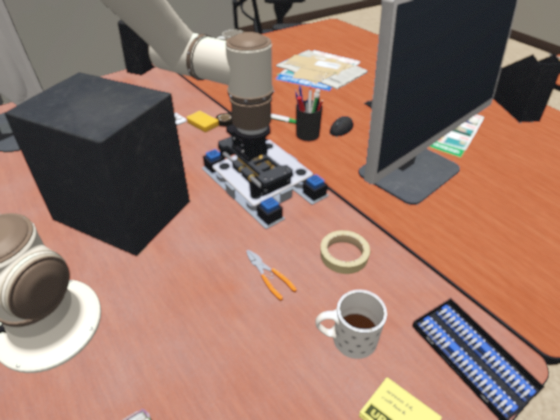

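Dot 4 gives 5 mm and then stops hard at 24 N, so it is the rocking corner. In the picture the gripper is pressing at px (262,165), and the cutters, tape and mug are undisturbed. Now I'll press key 4.

```bash
python3 -m crank '[[[0,0,0.02],[0,0,0],0],[[0,0,0.035],[0,0,0],0],[[0.001,-0.03,0.035],[0,0,0],0],[[0.001,-0.054,0.035],[0,0,0],0],[[0.001,-0.054,0.028],[0,0,0],0],[[0.001,-0.054,0.022],[0,0,0],0],[[0.001,-0.054,0.018],[0,0,0],0],[[0.001,-0.054,0.016],[0,0,0],0],[[0.001,-0.054,0.014],[0,0,0],0],[[0.001,-0.054,0.012],[0,0,0],0],[[0.001,-0.054,0.01],[0,0,0],0],[[0.001,-0.054,0.008],[0,0,0],0],[[0.001,-0.054,0.006],[0,0,0],0],[[0.001,-0.054,0.006],[0,0,0],0],[[0.001,-0.054,0.006],[0,0,0],0]]'
python3 -m crank '[[[0,0,-0.001],[0,0,0],0],[[0,0,-0.002],[0,0,0],0],[[0,0,-0.002],[0,0,0],0],[[0,0,-0.002],[0,0,0],0]]'
```

```text
time: 8.35
position: [497.5, -12.7, 226.4]
tcp_rot: [3.14, 0.002, 0.002]
ft_force: [-5.8, -2.0, 18.3]
finger_gap: 0.5
gripper_force: 9.0
time: 8.75
position: [497.5, -12.6, 226.3]
tcp_rot: [3.139, 0.002, 0.003]
ft_force: [-11.1, -0.1, 31.5]
finger_gap: 0.2
gripper_force: 15.8
```

Hard stop at 31 N and 226.3 mm, so the key is fully flat. I'll retreat and check.

```bash
python3 -m crank '[[[0,0,0.02],[0,0,0],0],[[0,0,0.06],[0,0,0],0],[[0,0,0.1],[0,0,0],0],[[-0.02,0,0.15],[0,0,0],0],[[-0.04,0,0.19],[0,0,0],0],[[-0.04,0,0.19],[0,0,0],0],[[-0.04,0,0.19],[0,0,0],0]]'
python3 - <<'E'
from h import *
np.set_printoptions(precision=1,suppress=True)
for cam in ['wrist','scene','side']:
    s,im,d=shot(cam,cam+'2')
    for q in ['dot_1','key_1_top']:
        print(cam,q,[(round(r['p'],2),c2w(cam,s,r['point'])) for r in ctrl.spot_point(cam,q)])
im=cv2.imread('pics/side2.png'); cv2.imwrite('pics/c.png',cv2.resize(im[100:250,170:370],(800,600),interpolation=cv2.INTER_CUBIC))
E
```

```text
time: 9.45
position: [457.5, -12.4, 413.5]
tcp_rot: [-3.14, -0.002, 0.001]
ft_force: [-1.0, 0.3, 0.6]
finger_gap: 0.4
gripper_force: 0.0
wrist dot_1 [(0.96, array([494.1, 178.4,  43.4])), (0.83, array([495. ,  43.6,  44.4])), (0.6, array([629.3, 181.6,  44.1]))]
wrist key_1_top [(0.7, array([626.6, 237.7,  57.2])), (0.52, array([493.5, 179. ,  43.1]))]
scene dot_1 [(0.91, array([635.9,  43. ,  42. ])), (0.7, array([630.1, 185.6,  42. ])), (0.68, array([498. , 174.5,  42.1])), (0.68, array([498.7,  43.5,  45.6]))]
scene key_1_top [(0.4, array([627.3, 233.7,  52.7])), (0.28, array([566.8, 109.7,  -1. ]))]
side dot_1 [(0.87, array([501.5, 178.7,  44.9])), (0.85, array([634.3, 182. ,  43.9])), (0.84, array([503. ,  41.5,  43.3])), (0.75, array([638.6,  41.1,  46.9])), (0.18, array([ 404.7, -140.7,    1.1]))]
side key_1_top [(0.53, array([626.8, 232. ,  54.2]))]
```

View pics/c.png

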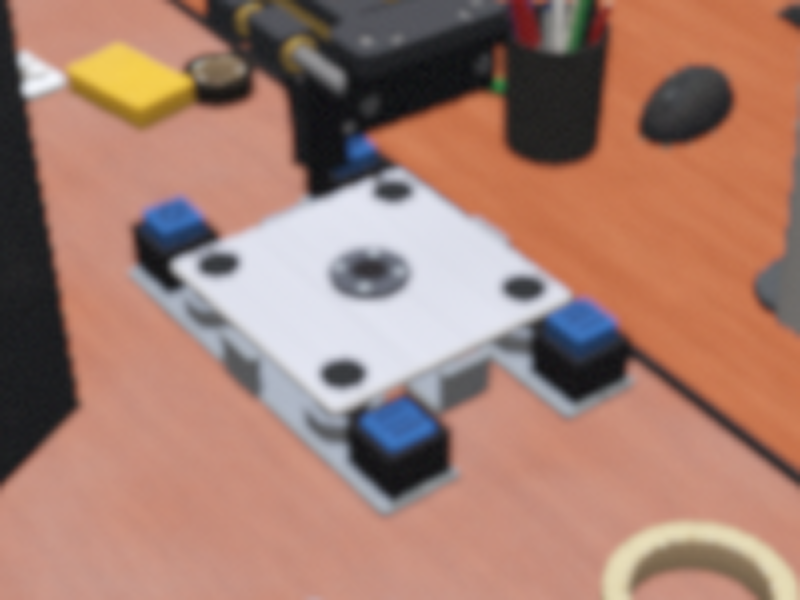

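Key 4 (px 400,425) is flush with its housing, the other three stand up, and the plate looks level with all four dots at about 44 mm.

```bash
python3 -c "
from workcell import ctrl
print(ctrl.close_job())"
```

```text
the job is handed in; nothing more can be done
None
```

The rocking corner was dot 4: it gave 5 mm, while dots 1 and 2 were firm and dot 3 was not tested. I pressed key 4 flat, the other three keys are up, the plate looks level, and the job is handed in; no verdict came back.

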